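# Pop the fuse hatch on its push-push latch

## Task

A fuse has to be changed: press the narrow hatch of the fuse box down once near its ribbed free edge until the latch clicks, gently and with the shut fingertips, then draw back and let the hatch pop open and stay open. Do not push it shut again or pull at it, keep off the wide hatch of the cell box, and leave the loose things where they lie; nothing is to be gripped or lifted.

Things in the scene. Friction and masses are not known exactly. Their poses are not given: they have to be found in the camera images.
- fuse_box: grey control box, 120 mm (its x) by 110 mm (its y), top plate 50 mm above the bench, fixed to the bench; origin at the centre of its underside, x from the free edge of its hatch towards the hinge. In its top sits the NARROW aluminium hatch, 70 mm (x) by 40 mm (y), which stands 12 mm proud of the top plate (hatch top 62 mm above the bench when shut)
- cell_box: the other grey control box, same housing and axes as the fuse box, with the WIDE aluminium hatch, 70 mm (x) by 76 mm (y), on the same kind of latch; must stay shut. Between the two boxes stands the fixed test fixture, 0.43 m and more ahead of the base, about 0.4 m tall, its two lever handles reaching out sideways at 120 to 180 mm above the bench: swing past it close to the robot
- fuse_press (a point): point on the top face of the narrow hatch, on its middle line among three low ribs, 13 mm from its free edge and 57 mm from its hinge line; moves with the hatch; its axes are those of the box while the hatch is shut
- fuse_hatch (a joint): angle of the narrow hatch, rad: about 0.01 to 0.02 shut and latched; negative when pressed in (the latch lets go at about -0.08, that is 5 mm down at the press point; stop at -0.16, 9 mm down); let go, it springs up to its stop at 0.9, fully open, in about 2 s. Pressing there takes 1 to 3 N, and stiffens abruptly at the stop. Pressing the open hatch shut to the stop latches it again
- fuse_pin (a joint): sideways position of the fuse latch's guide pin inside the box, m: near 0 when latched; a full press shifts it to +0.004 to +0.010, which frees the hatch; as the hatch rises it is led over to about -0.012 and stays there while open; it is below -0.005 with the hatch down only when an open hatch is being pushed shut again
- cell_hatch (a joint): angle of the wide hatch, rad, same meaning; about 0.01 to 0.02 and to stay so
- feeler_block: loose gauge block set in a wooden stand, 40 x 70 x 43 mm, behind the fuse box; origin at the centre of its underside
- hex_key: loose black hex key, 31 x 93 x 6 mm, lying in front of the fuse box; origin at its underside
- spare_rotor: loose turned steel work piece, 54 mm across and 54 mm high, standing behind the cell box; origin at the centre of its underside
- black_marker: loose black marker pen, 17 x 131 x 17 mm, lying in front of the cell box; origin at its underside

How it is judged:
On the way, in this order (a step that is already met when the one before it is completed fails the run):
1. the narrow hatch is pressed in by the fingers until its latch lets go (value of joint fuse_hatch below -0.06 rad and value of joint fuse_pin above 0.004 m and contact force between the fingers and fuse_hatch above 0.5 N).
2. let go, the narrow hatch has sprung open by itself (value of joint fuse_hatch above 0.75 rad and contact force between each of the arm, the fingers and fuse_hatch below 0.2 N), for 0.3 s.
At the end, for the whole second after the job is handed in: the narrow hatch stands open beyond 0.75 rad and at rest, the wide hatch is shut (within -0.04 to 0.06 rad), and each loose thing is within 15 mm of where it began (value of joint fuse_hatch above 0.75 rad and velocity of joint fuse_hatch between -0.1 and 0.1 rad/s and value of joint cell_hatch between -0.04 and 0.06 rad and distance of each of feeler_block, hex_key, spare_rotor, black_marker from where it was at the start of the episode below 0.015 m); the robot touches nothing.
It fails at once if the wide hatch is pressed or opened (value of joint cell_hatch above 0.06 rad or value of joint cell_hatch below -0.04 rad).
It fails at once if the hatch is pressed harder than 25 N (contact force between any of the fingers, the arm and fuse_hatch above 25 N).
It fails at once if the popped hatch is pushed shut again (value of joint fuse_hatch below 0.05 rad and value of joint fuse_pin below -0.005 m).
It fails at once if the open hatch is pulled or pushed at with more than 6 N (value of joint fuse_hatch above 0.3 rad and contact force between any of the fingers, the arm and fuse_hatch above 6 N).
It fails at once if a loose thing is lifted or moved more than 15 mm (distance of any of feeler_block, hex_key, spare_rotor, black_marker from where it was at the start of the episode above 0.015 m).
It also fails if it takes over 34 s, if anything falls off the work surface, if the arm or the gripper's body presses on something with over 40 N, if the wrist force passes 120 N, or if a joint passes its speed limit or range.

## Robot

A 6-joint arm with a two-finger parallel gripper is mounted at the origin on a cart in front of the work surface, level with it; the furniture and walls round the work are solid. World frame = base frame: x ahead of the robot, y to its left, z up, the work surface at z = 0. Lengths are in m, angles in rad, forces in N, time in s.
With the tool pointing down it reaches from about 0.3 to 0.75 m from the base axis. Payload 8.5 kg.
Tool frame: the origin (TCP) lies between the finger pads; the fingertips stand 22 mm ahead of it and the grasp point (between the pads) lies 3 mm ahead of it (robot.nose_length is the distance from the TCP to the fingertips, in m); z points along the fingers, y is the line along which they close (so a half turn about z gives the same grasp; the last joint's range is limited). The gripper opens to 88 mm and grips with 3 to 60 N. Pads are 18 mm wide; open, the fingers measure 123 mm over their backs; the gripper's body (75 mm by 187 mm) begins 45 mm behind the grasp point.
Start: joints at [-1.56, 0.381, 1.297, -0, 1.464, -0.215], TCP at [0.123, -0.536, 0.261] pointing down, gripper open.
Joint ranges: [-3.11, 3.11], [-0.89, 2.33], [0.22, 2.48], [-1.42, 4.56], [0.17, 2.85], [-2.88, 2.88]. Speed limits (rad/s): [2.39, 2.39, 3.14, 3.14, 3.14, 3.14].

## Interface

Orientations are given as a unit quaternion [x, y, z, w].
In Python, from cell import state, viewer, job_done, robot gives the robot as it stands.
- The arm moves only by the tool arm_command, never from a script. Its argument "steps" is a list of rows, each a list of 4 numbers: the shift along the tool's x, y, z in m, then the turn about the tool's z in rad. A call has 1 to 5 rows; each row shifts and turns the commanded pose from where the row before left it, along the tool's axes as they then stand; what a row does not reach is not made up. A row lasts 1/8 s, in which the tool goes at most 62.5 mm and 10.7 degrees, less where a joint would pass 70% of its speed; a pose out of reach is approached as far as the arm can. A call is refused whole if a number of a shift passes 0.0625 or a number of a turn 0.188, either way. A call with a gripper value outside its range is refused whole. "gripper" is the opening, from 0 (shut) to 1 (fully open), set as the call begins (left out, the last holds). The fingers move at their own pace and stop on an object; "squeeze" is the grip in N (left out, the last holds). Time passes only in rows, so rows that do not move let the fingers close. It gives the time, the measured TCP pose, the force, the opening and the grip force at its end, in the units of the state.
- state(): the state, without advancing time (a new reading comes with each control period).
- viewer.capture(name): name is "scene" or "side" or "wrist"; returns a dict with "image" (480x640x3 uint8, blue, green, red), "depth" (480x640 float32, m along the optical axis (not along the pixel's ray), 0 where there is no reading), "fx", "fy", "cx", "cy" (pixels), "rvec" (rotation vector, rad) and "tvec" (3), from world to camera coordinates, as OpenCV has them; the wrist camera has in their place "hand_eye" (4x4, takes a point from camera to tool coordinates, whose origin is the TCP and whose axes are the flange's). Camera axes: x right, y down, z forward; pixel columns grow to the right and rows downward; lengths in m; the calibration is good to about 2 mm. A picture is of the moment at which its call begins: read the wrist's pose just before it.
- job_done(): hands the job in; it is judged then, once.
The state is a dict: "time_s": time; "joint_pos": joint angles; "joint_velocities": joint speeds; "tau": joint torques, N m; "tcp_pos": TCP position; "tcp_rot": TCP orientation; "wrist_force": force on the tool from outside, world axes, zero at the start; "torque": the same for the moment, N m; "width": finger opening in m; "grip_force": force on a finger pad.
Only numpy, scipy, OpenCV 4.12 (cv2) and the standard library are available. Lean on these libraries where they do the work, as an engineer would, in place of code of your own. Each camera call takes 0.05 s, during which the arm holds its last target. There are 200 camera calls.

## Working session

There is one attempt and no reset: what is moved stays moved. The work goes in short steps, Python scripts to look and compute and a tool call to move; the robot and the scene stay as the last step left them, time stands still between calls to the robot, and variables do not carry over. Pictures are saved under pics/ and viewed, at most 10 in all, crops included, and the job is handed in when it is done.

Besides the shell and the picture viewer there is one more tool, called after ">>>" in YAML: its name, and indented under it one key for each argument. arm_command: Moves the arm, as the interface text tells. Its arguments: {"type":"object","properties":{"steps":{"type":"array","items":{"type":"array","items":{"type":"number"}}},"gripper":{"type":"number"},"squeeze":{"type":"number"}},"required":["steps"]}

```bash
mkdir -p pics; cat > h.py <<'E'
import numpy as np, cv2
from scipy.spatial.transform import Rotation as R
from cell import state, viewer, job_done, robot
def grab(n):
    s=state(); c=viewer.capture(n); c['K']=np.array([[c['fx'],0,c['cx']],[0,c['fy'],c['cy']],[0,0,1]])
    if 'rvec' in c:
        A=cv2.Rodrigues(np.array(c['rvec'],float))[0]; c['R']=A.T; c['o']=-A.T@np.array(c['tvec']).ravel()
    else:
        T=np.array(c['hand_eye']); Rw=R.from_quat(s['tcp_rot']).as_matrix()
        c['R']=Rw@T[:3,:3]; c['o']=Rw@T[:3,3]+s['tcp_pos']
    return c
def cast(c,u,v,z):
    d=c['R']@np.linalg.inv(c['K'])@[u,v,1]; return c['o']+d*(z-c['o'][2])/d[2]
def pix(c,p): 
    q=c['K']@(c['R'].T@(np.array(p)-c['o'])); return q[:2]/q[2]
def cloud(c):
    v,u=np.mgrid[:480,:640]; z=c['depth']
    P=np.stack([(u-c['cx'])/c['fx']*z,(v-c['cy'])/c['fy']*z,z],-1)@c['R'].T+c['o']
    P[z==0]=np.nan; return P
E
python3 - <<'E'
from h import *
s=state(); print(s)
for n in ("scene","side"):
    c=grab(n); cv2.imwrite(f'pics/{n}0.png',c['image']); np.save(n,cloud(c)); print(n,c['o'],c['R'][:,2])
E
```

```text
{'time_s': 0.0, 'joint_pos': array([-1.56030897e+00,  3.81186761e-01,  1.29822058e+00, -2.18561220e-05,
        1.46358404e+00, -2.15290345e-01]), 'joint_velocities': array([ 0.0014522 ,  0.00075829, -0.00148654, -0.00068493, -0.00012983,
       -0.00120375]), 'tau': array([-1.64845340e-03, -4.37931418e+01, -2.24563962e+01,  7.11484090e-02,
        3.51547252e-02, -8.90241404e-05]), 'tcp_pos': array([ 0.12312084, -0.53580045,  0.26015626]), 'tcp_rot': array([ 9.93634442e-01,  1.12650371e-01,  6.06830815e-05, -6.96809452e-04]), 'wrist_force': array([-0.04540887,  0.2067377 ,  0.62200802]), 'torque': array([-0.07124075,  0.04094134,  0.04267365]), 'grip_force': 0.0, 'width': 0.08813191827215684}
scene [-0.13740351  0.59147709  0.65900739] [ 0.60131746 -0.51004814 -0.61503513]
side [0.50392492 1.02582947 0.81293857] [-0.03786308 -0.78355718 -0.62016492]
```

View pics/scene0.png

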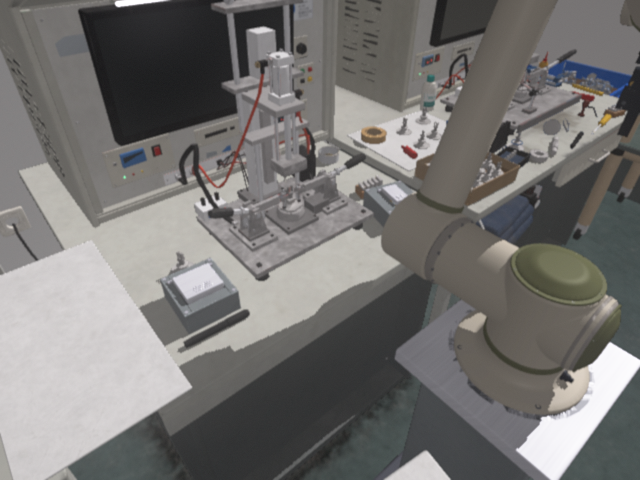

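View pics/side0.png

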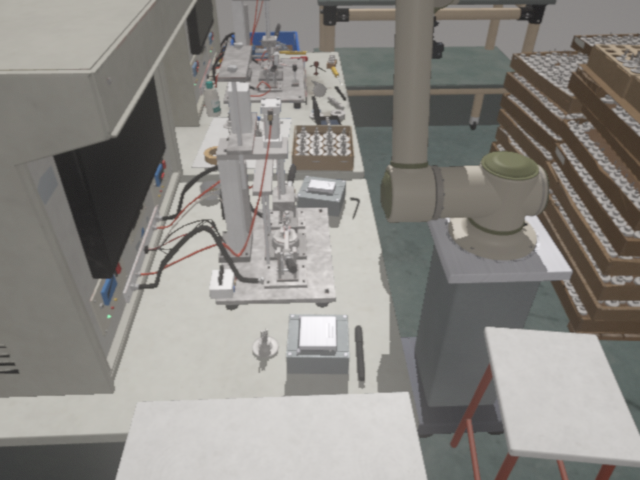

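The wide-hatch cell box is at (318,340) in the side view, with the marker and rotor by it. The fuse box is at (321,190), with the narrow hatch at (321,186) and the hex key at (355,207).

```bash
python3 - <<'E'
from h import *
P=np.load('side.npy'); im=cv2.imread('pics/side0.png')
for (u,v) in [(321,186),(321,195),(300,190),(345,190),(320,208),(355,207)]: print(u,v,P[v,u].round(3))
sub=P[165:225,285:370]
for lo,hi in((.045,.055),(.058,.068)):
    m=(sub[...,2]>lo)&(sub[...,2]<hi); q=sub[m]; r=cv2.minAreaRect((q[:,:2]*1000).astype(np.float32)); print(lo,m.sum(),r,q.mean(0))
cv2.imwrite('pics/c.png',cv2.resize(im[160:230,280:380],None,fx=7,fy=7,interpolation=cv2.INTER_CUBIC))
E
```

```text
321 186 [ 0.445 -0.142  0.063]
321 195 [ 0.446 -0.117  0.05 ]
300 190 [ 0.503 -0.141  0.052]
345 190 [ 0.374 -0.183  0.021]
320 208 [ 0.451 -0.065  0.043]
355 207 [ 0.35  -0.125  0.002]
0.045 860 ((447.4910583496094, -107.59565734863281), (167.02586364746094, 233.8982391357422), 8.935230255126953) [ 0.44925403 -0.12079653  0.04939874]
0.058 265 ((473.403076171875, -75.82672882080078), (209.5487518310547, 72.10444641113281), 68.704345703125) [ 0.45643304 -0.12250923  0.06235061]
```

View pics/c.png

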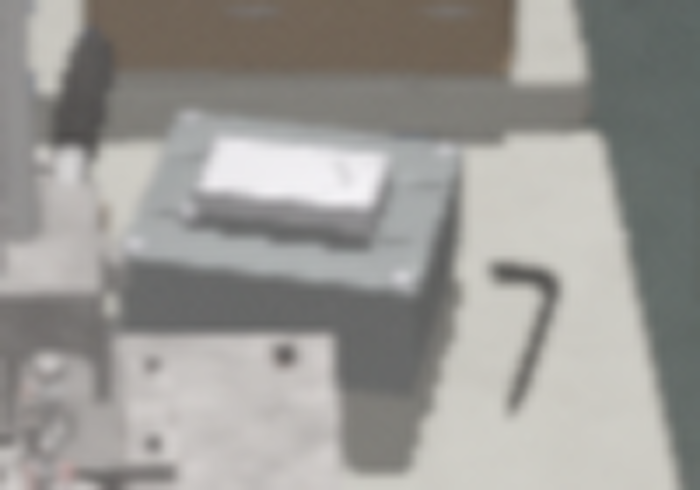

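```bash
python3 - <<'E'
from h import *
c=grab('side'); P=cloud(c)
f=lambda L,z:np.array([cast(c,280+a/7,160+b/7,z)[:2] for a,b in L]).round(4)
t=f([(190,115),(455,150),(410,285),(130,245)],.05); h=f([(205,135),(390,150),(375,215),(195,190)],.062)
for q in(t,h): print(q.tolist(),q.mean(0),[ (np.linalg.norm(q[i]-q[i-1]).round(3),np.degrees(np.arctan2(*(q[i]-q[i-1])[::-1])).round(1)) for i in range(4)])
# fixture parts near fuse box, z>0.1
for n in ('scene','side'):
    Q=np.load(n+'.npy').reshape(-1,3)
    m=(Q[:,2]>.1)&(Q[:,2]<.3)&(Q[:,0]>.3)&(Q[:,0]<.65)&(Q[:,1]<.03)&(Q[:,1]>-.3); q=Q[m]
    print(n,m.sum()); 
    for y in np.arange(-.3,.03,.02):
        k=q[(q[:,1]>=y)&(q[:,1]<y+.02)]
        if len(k)>3: print(y.round(2),len(k),k.min(0).round(3),k.max(0).round(3))
s=state(); w=viewer.capture('wrist'); print(np.array(w['hand_eye']).round(3),w['fx'])
E
```

```text
[[0.4819, -0.214], [0.3751, -0.1834], [0.4004, -0.0873], [0.5076, -0.1187]] [ 0.44125 -0.15085] [(np.float64(0.099), np.float64(-105.1)), (np.float64(0.111), np.float64(164.0)), (np.float64(0.099), np.float64(75.3)), (np.float64(0.112), np.float64(-16.3))]
[[0.4766, -0.179], [0.4031, -0.1653], [0.4121, -0.1183], [0.4816, -0.1386]] [ 0.44335 -0.1503 ] [(np.float64(0.041), np.float64(-97.1)), (np.float64(0.075), np.float64(169.4)), (np.float64(0.048), np.float64(79.2)), (np.float64(0.072), np.float64(-16.3))]
scene 767
-0.12 28 [ 0.512 -0.11   0.137] [ 0.526 -0.1    0.155]
-0.1 70 [ 0.513 -0.099  0.132] [ 0.531 -0.08   0.155]
-0.08 78 [ 0.516 -0.08   0.102] [ 0.65  -0.06   0.154]
-0.06 143 [ 0.517 -0.06   0.1  ] [ 0.65  -0.04   0.161]
-0.04 75 [ 0.522 -0.04   0.1  ] [ 0.65  -0.02   0.149]
-0.02 129 [ 0.509 -0.02   0.1  ] [ 0.624 -0.     0.192]
0.0 185 [0.511 0.    0.101] [0.6   0.02  0.227]
0.02 59 [0.53  0.02  0.109] [0.601 0.03  0.259]
side 316
-0.12 13 [ 0.515 -0.11   0.148] [ 0.528 -0.1    0.155]
-0.1 39 [ 0.515 -0.099  0.143] [ 0.533 -0.081  0.156]
-0.08 51 [ 0.518 -0.08   0.125] [ 0.536 -0.061  0.15 ]
-0.06 40 [ 0.52  -0.06   0.128] [ 0.536 -0.041  0.145]
-0.04 9 [ 0.304 -0.039  0.13 ] [ 0.629 -0.02   0.148]
-0.02 62 [ 0.3   -0.02   0.102] [ 0.629 -0.     0.172]
0.0 70 [0.3   0.    0.102] [0.519 0.02  0.173]
0.02 32 [0.3   0.02  0.102] [0.305 0.03  0.17 ]
[[ 0.001 -0.957 -0.289  0.074]
 [ 1.     0.001  0.002 -0.   ]
 [-0.002 -0.289  0.957 -0.125]
 [ 0.     0.     0.     1.   ]] 403.30163051669973
```

>>> arm_command:
  steps:
    - [0.038,-0.0315,0,0]
    - [0.038,-0.0315,0,0]
    - [0.038,-0.0315,0,0]
    - [0.038,-0.0315,0,0]
    - [0.038,-0.0315,0,0]
  gripper: 0

```text
time_s: 0.82
tcp_pos: [0.2737, -0.3386, 0.2607]
tcp_rot: [0.994, 0.112, 0.0, -0.0]
wrist_force: [0.5, -0.2, 0.0]
width: 0.0402
grip_force: 0.0
```

>>> arm_command:
  steps:
    - [0.038,-0.0315,0,0]
    - [0.038,-0.0315,0,0]
    - [0.038,-0.0315,0,0]
    - [0.036,-0.03,0,0]
    - [0.036,-0.03,0,0]

```text
time_s: 1.45
tcp_pos: [0.4205, -0.1464, 0.2608]
tcp_rot: [0.994, 0.113, 0.0, 0.0]
wrist_force: [0.3, -0.6, -0.4]
width: 0.0001
grip_force: 0.0
```

>>> arm_command:
  steps:
    - [0,0,0,0.1]
    - [0,0,0,0.1]
    - [0,0,0,0.1]
    - [0,0,0,0.1]
    - [0,0,0,0.1]

```text
time_s: 2.08
tcp_pos: [0.4197, -0.1477, 0.2607]
tcp_rot: [0.99, -0.138, -0.0, -0.0]
wrist_force: [0.3, -0.1, 0.1]
width: 0.0002
grip_force: 0.0
```

>>> arm_command:
  steps:
    - [0,0,0,0]
    - [0,0,0,0]

```text
time_s: 2.33
tcp_pos: [0.4197, -0.1477, 0.2607]
tcp_rot: [0.991, -0.136, -0.0, -0.0]
wrist_force: [0.4, -0.9, -0.2]
width: 0.0007
grip_force: 0.0
```

```bash
python3 - <<'E'
from h import *
s=state(); print(s['time_s'],s['tcp_pos'],s['width'],s['wrist_force'],R.from_quat(s['tcp_rot']).as_matrix().round(3))
c=grab('wrist'); cv2.imwrite('pics/w1.png',c['image']); print(pix(c,[.422,-.144,.062]),pix(c,[.443,-.15,.062]))
E
```

```text
2.325 [ 0.41972292 -0.14773441  0.26070925] 0.0007131304976517952 [ 0.44044269 -0.93749975 -0.22054155] [[ 0.963 -0.269 -0.   ]
 [-0.269 -0.963  0.   ]
 [-0.    -0.    -1.   ]]
[311.54342483 215.97580576] [311.62249872 189.40835543]
```

View pics/w1.png

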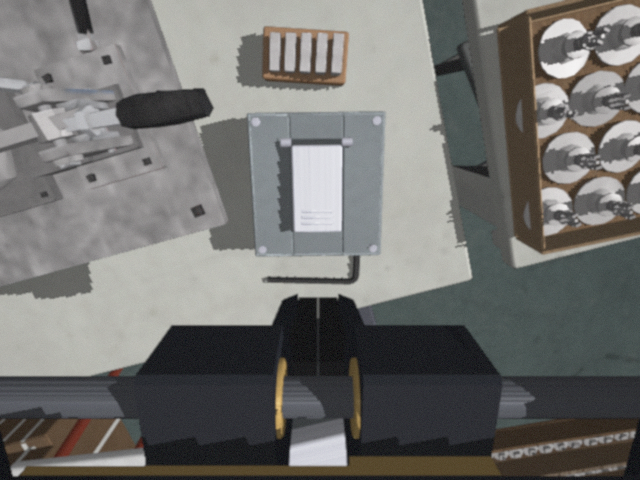

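The wrist view shows the narrow hatch from (292,145) to (342,232). Its hinge bar is at the top (row 141) and the ribs are near the robot-side edge (rows 211–226). The hex key lies just outside the near side of the box.

```bash
python3 - <<'E'
from h import *
c=grab('wrist'); s=state(); M=R.from_quat(s['tcp_rot']).as_matrix()
g=cv2.cvtColor(c['image'],6); m=(g>190).astype(np.uint8); m[:100]=0;m[260:]=0;m[:,:270]=0;m[:,370:]=0
k=max(cv2.findContours(m,0,2)[0],key=cv2.contourArea); b=cv2.minAreaRect(k); print(b)
q=np.array([cast(c,u,v,.062) for u,v in cv2.boxPoints(b)]); print(q.round(4)); ctr=q.mean(0)
x=[np.linalg.norm(q[i]-q[i-1]) for i in range(4)]; i=int(np.argmax(x)); a=q[i]-q[i-1]; a*=np.sign(a[0])/np.linalg.norm(a)
print(x,'yaw',np.degrees(np.arctan2(a[1],a[0])),'ctr',ctr)
free=ctr-a*max(x)/2; p=free+a*.013; print('press',p,'tool shift',M.T@(p-s['tcp_pos']), robot.nose_length)
P=cloud(c); print('depth z hatch',np.nanmedian(P[180:205,305:330,2]), 'ribs',np.nanmax(P[205:228,300:335,2]),'plate',np.nanmedian(P[170:220,265:280,2]))
E
```

```text
((317.0, 188.5), (85.0, 48.0), 90.0)
[[ 0.4795 -0.1453  0.062 ]
 [ 0.4695 -0.1813  0.062 ]
 [ 0.4032 -0.1641  0.062 ]
 [ 0.4139 -0.1258  0.062 ]]
[np.float64(0.06852853114925485), np.float64(0.037424159036970224), np.float64(0.06853452254373917), np.float64(0.0397754403702095)] yaw -14.593964455550557 ctr [ 0.44152708 -0.15411519  0.062     ]
press [ 0.42094599 -0.14875653  0.062     ] tool shift [0.00145059 0.00064835 0.19873442] 0.022
depth z hatch 0.06304887519965377 ribs 0.06619592676271324 plate 0.05044601150321801
```

>>> arm_command:
  steps:
    - [0.0015,0.0005,0.045,0]
    - [0,0,0.045,0]
    - [0,0,0.045,0]
    - [0,0,0.025,0]
    - [0,0,0.008,0]

```text
time_s: 3.05
tcp_pos: [0.4207, -0.1485, 0.0917]
tcp_rot: [0.991, -0.136, -0.001, -0.001]
wrist_force: [-1.0, -0.1, 0.3]
width: 0.0005
grip_force: 0.0
```

>>> arm_command:
  steps:
    - [0,0,0.001,0]
    - [0,0,0.001,0]
    - [0,0,0.001,0]
    - [0,0,0.001,0]

```text
time_s: 3.55
tcp_pos: [0.4212, -0.1487, 0.0891]
tcp_rot: [0.991, -0.137, 0.0, 0.0]
wrist_force: [0.1, 0.4, 0.3]
width: 0.0005
grip_force: 0.0
```

>>> arm_command:
  steps:
    - [0,0,0.0015,0]
    - [0,0,0.0015,0]
    - [0,0,0.0015,0]
    - [0,0,0.001,0]
    - [0,0,0,0]

```text
time_s: 4.18
tcp_pos: [0.421, -0.1486, 0.0832]
tcp_rot: [0.991, -0.137, -0.0, -0.0]
wrist_force: [-0.9, 0.1, 1.2]
width: 0.0003
grip_force: 0.6
```

>>> arm_command:
  steps:
    - [0,0,0.001,0]
    - [0,0,0.001,0]
    - [0,0,0,0]

```text
time_s: 4.55
tcp_pos: [0.4211, -0.1486, 0.0812]
tcp_rot: [0.991, -0.137, 0.0, -0.0]
wrist_force: [-0.6, 0.1, 1.1]
width: 0.0005
grip_force: 0.6
```

Contact is made, at about 1.1 N. I'll press on in 1 mm steps until it stiffens slightly.

>>> arm_command:
  steps:
    - [0,0,0.001,0]
    - [0,0,0.001,0]
    - [0,0,0,0]

```text
time_s: 4.92
tcp_pos: [0.421, -0.1486, 0.0791]
tcp_rot: [0.991, -0.137, -0.0, -0.0]
wrist_force: [-0.8, 0.1, 1.3]
width: 0.0008
grip_force: 0.8
```

>>> arm_command:
  steps:
    - [0,0,0.001,0]
    - [0,0,0.0005,0]
    - [0,0,0,0]

```text
time_s: 5.3
tcp_pos: [0.4211, -0.1486, 0.0777]
tcp_rot: [0.991, -0.137, -0.0, -0.0]
wrist_force: [-1.3, 1.3, 1.5]
width: 0.0005
grip_force: 0.7
```

```bash
python3 - <<'E'
from h import *
s=state(); print(s['tcp_pos'],s['wrist_force'])
c=grab('wrist'); cv2.imwrite('pics/w2.png',c['image'])
E
```

```text
[ 0.42105411 -0.14864172  0.07768327] [-1.2843274   1.33249945  1.4606765 ]
```

View pics/w2.png

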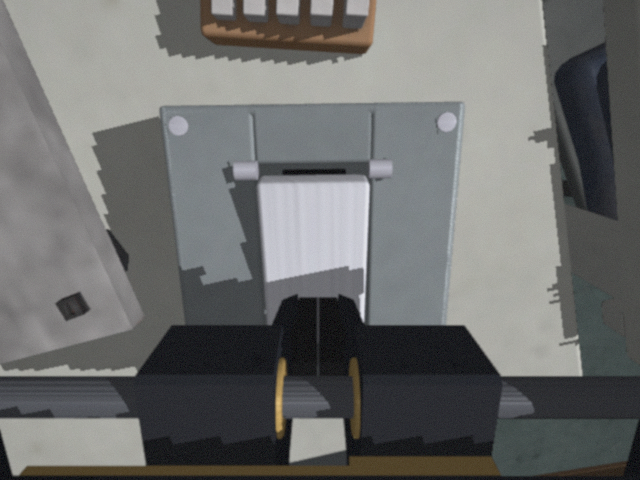

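The shut fingertips sit centred on the hatch (u≈317), and the hatch is tilted in. I'll go gently on towards the stop.

>>> arm_command:
  steps:
    - [0,0,0.0005,0]
    - [0,0,0.0005,0]
    - [0,0,0,0]

```text
time_s: 5.72
tcp_pos: [0.421, -0.1486, 0.0767]
tcp_rot: [0.991, -0.137, -0.0, -0.0]
wrist_force: [-2.4, 0.9, 1.4]
width: 0.0006
grip_force: 1.0
```

>>> arm_command:
  steps:
    - [0,0,0.0005,0]
    - [0,0,0,0]

```text
time_s: 5.98
tcp_pos: [0.4211, -0.1486, 0.0764]
tcp_rot: [0.991, -0.137, 0.0, 0.0]
wrist_force: [-2.8, 1.4, 4.8]
width: 0.0005
grip_force: 2.6
```

Now at the stop, with the force rising, so it is fully pressed. Drawing back up and towards the robot.

>>> arm_command:
  steps:
    - [0,0,-0.03,0]
    - [-0.01,0,-0.05,0]
    - [-0.03,0,-0.05,0]
    - [-0.03,0,-0.04,0]
    - [-0.01,0,-0.01,0]

```text
time_s: 6.6
tcp_pos: [0.3437, -0.127, 0.258]
tcp_rot: [0.991, -0.137, 0.002, 0.001]
wrist_force: [0.1, 0.3, -0.1]
width: 0.0002
grip_force: 0.0
```

>>> arm_command:
  steps:
    - [0,0,0,0]
    - [0,0,0,0]
    - [0,0,0,0]
    - [0,0,0,0]
    - [0,0,0,0]

```text
time_s: 7.22
tcp_pos: [0.3441, -0.127, 0.256]
tcp_rot: [0.991, -0.137, -0.0, -0.0]
wrist_force: [-0.2, 0.7, -0.8]
width: 0.0004
grip_force: 0.0
```

>>> arm_command:
  steps:
    - [0,0,0,0]
    - [0,0,0,0]
    - [0,0,0,0]
    - [0,0,0,0]
    - [0,0,0,0]

```text
time_s: 7.85
tcp_pos: [0.344, -0.127, 0.2563]
tcp_rot: [0.991, -0.137, 0.0, -0.0]
wrist_force: [-0.2, 0.6, -0.8]
width: 0.0008
grip_force: 0.0
```

>>> arm_command:
  steps:
    - [0,0,0,0]
    - [0,0,0,0]
    - [0,0,0,0]
    - [0,0,0,0]
    - [0,0,0,0]

```text
time_s: 8.48
tcp_pos: [0.344, -0.127, 0.2563]
tcp_rot: [0.991, -0.137, 0.0, 0.0]
wrist_force: [-0.4, -0.4, -0.5]
width: 0.001
grip_force: 0.0
```

>>> arm_command:
  steps:
    - [0,0,0,0]
    - [0,0,0,0]
    - [0,0,0,0]
    - [0,0,0,0]
    - [0,0,0,0]

```text
time_s: 9.1
tcp_pos: [0.344, -0.127, 0.2562]
tcp_rot: [0.991, -0.137, -0.0, -0.0]
wrist_force: [-0.8, -0.2, -1.2]
width: 0.0002
grip_force: 0.0
```

```bash
python3 - <<'E'
from h import *
s=state(); print(s['time_s'],s['tcp_pos'],s['wrist_force'])
c=grab('wrist'); cv2.imwrite('pics/w3.png',c['image']); P=cloud(c)
u,v=pix(c,[.45,-.156,.1]); print(u,v)
a=np.array([np.cos(-.265),np.sin(-.265)]); Q=P.reshape(-1,3); d=Q[:,:2]-[.4415,-.1541]; X=d@a; Y=d@[-a[1],a[0]]
for x in np.arange(-.035,.045,.01):
    m=(abs(X-x)<.003)&(abs(Y)<.012); print(round(x,3),np.nanmedian(Q[m,2]) if m.any() else None)
E
```

```text
9.1 [ 0.34403221 -0.12699761  0.25624481] [-0.82459884 -0.18257561 -1.23692974]
315.46797282133 64.8262664053851
-0.035 0.0049256895297350445
-0.025 0.03491234361668952
-0.015 0.10095509602805053
-0.005 0.11035313200553626
0.005 0.10767169550017552
0.015 0.09379738520058056
0.025 0.08135809268459399
0.035 0.06865939524081777
```

View pics/w3.png

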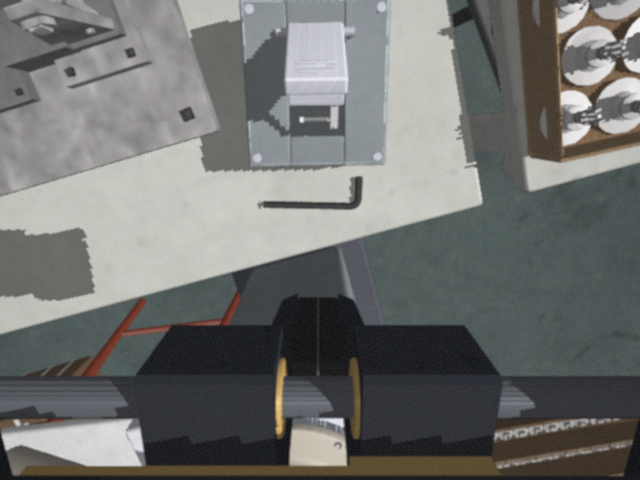

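The hatch stands open: hatch at (316,60), with a slope of about 0.9 rad from depth. The hex key lies undisturbed at (315,204).

```bash
python3 -c "
from h import *
print(job_done())"
```

```text
the job is handed in; nothing more can be done
None
```

The narrow fuse hatch was pressed once to its stop (the highest force I read was about 6 N), popped open to about 0.9 rad and stayed there. I touched nothing else and handed the job in at about 9 s; it returned no verdict.

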